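Grade the clamp hardware on the rocking sieve

ROBOT

A 6-joint arm with a two-finger parallel gripper is mounted at the origin on the work surface. World frame = base frame: x ahead of the robot, y to its left, z up, the work surface at z = 0. Lengths are in mm, angles in rad, forces in N, time in s.
With the tool pointing down it reaches from about 300 to 850 mm from the base axis. Payload 4.2 kg.
Tool frame: the origin (TCP) lies midway between the tips of the shut fingers; the grasp point (between the pads) lies 19 mm behind it (hold_point_z is the distance from the TCP to the grasp point, in mm); z points along the fingers, x is the direction in which the jaws open and shut, and the axes are right-handed (so a half turn about z gives the same grasp; the last joint's range is limited). The gripper opens to 91 mm and grips with 3 to 60 N. Pads are 32 mm wide; open, the fingers measure 118 mm over their backs; the gripper's body (76 mm by 178 mm) begins 60 mm behind the grasp point.
Start: joints at [-1.258, 0.32, 1.565, -0, 1.257, -0.02], TCP at [187.851, -543.466, 213.976] pointing down, gripper open.
Joint ranges: [-3.11, 3.11], [-0.84, 2.01], [0.21, 2.61], [-1.34, 4.49], [0.05, 2.63], [-2.56, 2.56]. Speed limits (rad/s): [2.57, 2.57, 3.14, 3.14, 3.14, 3.14].

INTERFACE

Orientations are given as a unit quaternion [x, y, z, w].
In Python, from workcell import sense, get_image, close_job, hold_point_z gives the robot as it stands.
- The arm moves only by the tool carry_out, never from a script. Its argument "series" is a list of rows, each a list of 2 entries, a list of its own where there are three numbers: the shift along the tool's x, y, z in mm, then the turn about the tool's z in degrees. A call has 1 to 5 rows; each row is the pose to reach, as a shift and turn from the pose commanded when the call began, along the tool's axes at that moment; what a row does not reach only later rows make up. A row lasts 1/10 s, in which the tool goes at most 50 mm and 8.59 degrees, less where a joint would pass 70% of its speed; a pose out of reach is approached as far as the arm can. A call with a gripper value outside its range is refused whole. "grip" is the finger opening in mm, from 0 to 91.2, set as the call begins (left out, the last holds). The fingers move at their own pace and stop on an object; "grip_force" is the grip in N (left out, the last holds). Time passes only in rows, so rows that repeat a pose let the fingers close. It gives the time, the measured TCP pose, the force and the opening at its end, in the units of the state.
- sense(): the state, without advancing time (a new reading comes with each control period).
- get_image(name): name is "scene" or "top" or "wrist"; returns a dict with "img" (400x640x3 uint8, red, green, blue), "fx", "fy", "cx", "cy" (pixels), "T" (4x4, takes a point from camera to world coordinates); the wrist camera has in their place "mount" (4x4, takes a point from camera to tool coordinates, whose origin is the TCP and whose axes are the tool frame's). Camera axes: x right, y up, looking along -z (the intrinsics and any distortion apply to the point x, -y, -z); pixel columns grow to the right and rows downward; lengths in mm; the calibration is good to about 2 mm. The wrist camera is an equidistant fisheye: a pixel r from the principal point sees the ray r / f radians off the axis. A picture is of the moment at which its call begins: read the wrist's pose just before it. There is no depth.
- close_job(): hands the job in, once; it reports no verdict.
The state is a dict: "time_s": time; "joints": joint angles; "joint_velocities": joint speeds; "tau": joint torques, N m; "ee_pos": TCP position; "tcp_rot": TCP orientation; "force": force on the tool from outside, world axes, zero at the start; "moment": the same for the moment, N m; "opening": finger opening in mm.
Only numpy, scipy, OpenCV 4.12 (cv2) and the standard library are available. Lean on these libraries where they do the work, as an engineer would, in place of code of your own. Each camera call takes 0.05 s, during which the arm holds its last target. There are 200 camera calls.

TASK

Two small steel nuts and one large wooden knob lie mixed in the slotted rocking tray that hangs on the plywood stand, with a bar handle at its slotted end. Without touching the parts with the fingers, first tilt the tray so that its slotted end goes down and the nuts fall through the slots into the bin below it while the knob stays in the tray, then tilt the tray the other way so that the knob slides off the open end into the other bin. Let go of the tray when you are done.

Things in the scene. Friction and masses are not known exactly. Their poses are not given: they have to be found in the camera images.
- stand: Fixed plywood stand, base 450 x 190 mm, carrying a sheet-steel rocking tray and two bins. Origin on the bench below the tray's pivot; z up. Pivot axis: along y, 190 mm up, at the tray floor's level. The slotted end (4 mm bars, 20 mm gaps, closed by an end wall) and handle point to -x, the solid floor and open end to +x. Tray inside: 120 mm wide, x -139 to 125, slots from -25; walls 24 mm high.
- handle (a point): Centre of the tray's handle: a round dark wooden bar, 14 mm diameter, 104 mm free length along y, held at its ends, 62 mm clear of the tray's end wall. Axes turn with the tray. In the stand's axes with the tray level, as at the start: x -205, y 0, z 200 mm. It swings about the pivot 30 degrees up or down to stops (lowest 97 mm above the bench), takes about 2 N (up to 4) and stays where left.
- nut_a: Dark steel barrel nut, a cylinder 14 mm in diameter, 12 mm long, 14 g, at first on end on the tray's solid floor, beside the slots or near the open end. Origin: centre of its lower end; z along its axis. Parts slide for certain at 25 degrees of tilt. Bin for the nuts: under the slots, in the stand's axes x -170 to -10, y -70 to 70 mm, floor 17 mm and rim 60 mm above the bench.
- nut_b: The other dark steel barrel nut, the same (14 mm diameter, 12 mm long), at first standing on the solid floor at the other of these two places. Origin: centre of its lower end; z along its axis.
- knob: Turned wooden knob, 54 mm in diameter at its foot, 24 mm high, about 35 g, at first foot down on the tray's solid floor. Origin: centre of its foot; z up through it. Bin for the knob: below the tray's open end, in the stand's axes x 80 to 265, y -70 to 70 mm, floor 17 mm and rim 80 mm above the bench.
Not all that is in view belongs to the job. What is meant by the knob is not red, and is the smaller of those in its own colour.

How it is judged (in metres and radians):
On the way, in this order (a step that is already met when the one before it is completed fails the run):
1. both nuts lie in the bin under the slotted end while the knob is still in the tray (x of nut_a in the frame of stand between -0.17 and -0.01 m and y of nut_a in the frame of stand between -0.07 and 0.07 m and z of each of nut_a, nut_b in the frame of stand below 0.06 m and x of nut_b in the frame of stand between -0.17 and -0.01 m and y of nut_b in the frame of stand between -0.07 and 0.07 m and z of knob in the frame of stand above 0.1 m), for 0.2 s.
2. the knob has slid off the open end into the other bin (x of knob in the frame of stand between 0.08 and 0.265 m and y of knob in the frame of stand between -0.07 and 0.07 m and z of knob in the frame of stand below 0.08 m), for 0.2 s.
At the end, for the whole second after the job is handed in: Both nuts lie in the bin under the tray's slotted end (within its walls, below its 60 mm rim) and the knob lies in the bin below the open end (within its walls, its foot below the 80 mm rim), all at rest (slower than 30 mm/s) (all of step 2 and x of nut_a in the frame of stand between -0.17 and -0.01 m and y of nut_a in the frame of stand between -0.07 and 0.07 m and z of each of nut_a, nut_b in the frame of stand below 0.06 m and x of nut_b in the frame of stand between -0.17 and -0.01 m and y of nut_b in the frame of stand between -0.07 and 0.07 m and linear speed of each of nut_a, nut_b, knob below 0.03 m/s); the robot touches nothing.
It fails at once if the fingers press on a nut or the knob (contact force between the fingers and nut_a above 0.5 N or contact force between the fingers and nut_b above 0.5 N or contact force between the fingers and knob above 0.5 N).
It also fails if it takes over 38 s, if anything falls off the work surface, if the arm or the gripper's body presses on something with over 40 N, if the wrist force passes 120 N, or if a joint passes its speed limit or range.

## Working session

There is one attempt and no reset: what is moved stays moved. The work goes in short steps, Python scripts to look and compute and a tool call to move; the robot and the scene stay as the last step left them, time stands still between calls to the robot, and variables do not carry over. Pictures are saved under pics/ and viewed, about 8 in all and at most 12, crops included, and the job is handed in when it is done.

Besides the shell and the picture viewer there is one more tool, called after ">>>" as name(argument=value, ...), one argument or row to a line, values as JSON. carry_out: Moves the arm, as the interface text tells. Its arguments: {"type":"object","properties":{"series":{"type":"array"},"grip":{"type":"number"},"grip_force":{"type":"number"}},"required":["series"]}

```bash
mkdir -p pics; ls
python3 - <<'E'
from workcell import *
import cv2,numpy as np,pickle
s=sense();print(s['time_s'],s['ee_pos'],s['tcp_rot'],s['opening'],hold_point_z)
d={}
for n in('scene','top'):
    d[n]=i=get_image(n);cv2.imwrite(f'pics/{n}0.png',i['img'][:,:,::-1]);print(n,i['fx'],i['cx'],i['cy'],np.round(i['T'],3).tolist())
pickle.dump(d,open('im0.pkl','wb'))
E
```

```text
pics
0.0 [ 187.70151958 -542.98692881  213.13344052] [ 8.14456281e-01 -5.80224282e-01 -6.96552077e-04 -5.13159068e-04] 91.14916405674886 18.8
scene 373.14021445698745 321.27232910494615 196.94651625058015 [[-0.819, -0.289, 0.495, 931.867], [0.573, -0.45, 0.685, 406.517], [0.025, 0.845, 0.534, 506.547], [0.0, 0.0, 0.0, 1.0]]
top 418.61803146828265 325.10528911086476 198.04135930842878 [[-0.027, 0.995, -0.094, 526.728], [-0.999, -0.024, 0.039, -17.446], [0.036, 0.095, 0.995, 982.515], [0.0, 0.0, 0.0, 1.0]]
```

View pics/scene0.png

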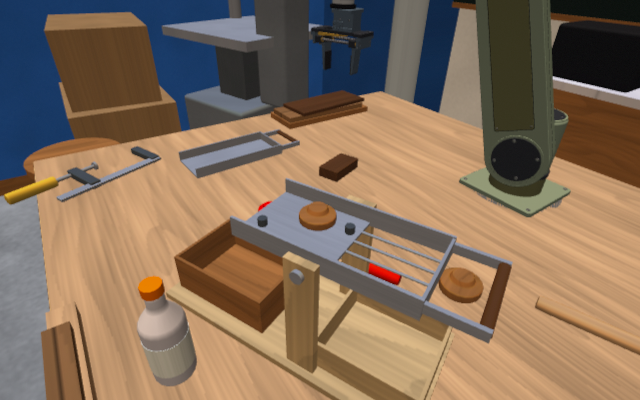

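View pics/top0.png

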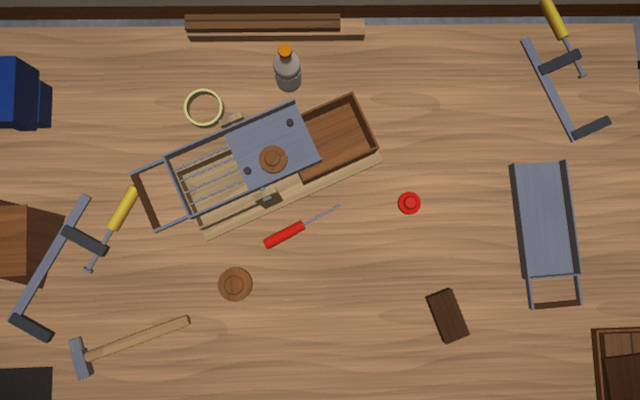

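The tray on the stand has its handle bar at about (147,203) in the top view. The nuts are at (290,123) and (247,171), and the small brown knob is at (272,159). The other tray and knobs are decoys. Next I'll measure the handle.

```bash
cat > h.py <<'E'
import numpy as np
from scipy.spatial.transform import Rotation as R
def ray(i,u,v):
    T=i['T'];d=T[:3,:3]@np.array([(u-i['cx'])/i['fx'],-(v-i['cy'])/i['fy'],-1]);return T[:3,3],d
def onz(i,u,v,z):
    o,d=ray(i,u,v);return o+d*(z-o[2])/d[2]
E
python3 - <<'E'
from h import *;import pickle,cv2
from workcell import sense
d=pickle.load(open('im0.pkl','rb'))
for n,(x0,y0,x1,y1) in dict(top=(125,170,170,240),scene=(475,250,520,345)).items():
    im=d[n]['img'];hsv=cv2.cvtColor(im,cv2.COLOR_RGB2HSV)
    m=((hsv[...,2]<125)&(hsv[...,1]>90)).astype(np.uint8);k=np.zeros_like(m);k[y0:y1,x0:x1]=m[y0:y1,x0:x1]
    N,l,st,c=cv2.connectedComponentsWithStats(k);j=1+st[1:,4].argmax()
    p=np.argwhere(l==j)[:,::-1].astype(np.float32);r=cv2.minAreaRect(p);print(n,st[j],c[j],r)
    d[n]['c']=c[j];d[n]['bx']=cv2.boxPoints(r)
t,s=d['top'],d['scene']
b=t['bx'];W=[onz(t,*q,200) for q in b];print(np.round(W,1))
c=onz(t,*t['c'],200);print('handle z200',c)
# triangulate
o1,d1=ray(t,*t['c']);o2,d2=ray(s,*s['c']);A=np.c_[d1,-d2];q=np.linalg.lstsq(A,o2-o1,rcond=None)[0]
print('tri',o1+d1*q[0],o2+d2*q[1])
for nm,u,v,z in(('nut1',290,123,200),('nut2',247,171,200),('knob',272,159,205)):print(nm,onz(t,u,v,z))
Rm=R.from_quat(sense()['tcp_rot']).as_matrix();print(np.round(Rm,3))
E
```

```text
top [125 173  36  56 508] [143.77165354 201.01771654] ((135.32308959960938, 204.53640747070312), (57.77298355102539, 29.506378173828125), 67.06790161132812)
scene [480 263  31  66 921] [495.59717698 296.04017372] ((496.5416259765625, 294.8705139160156), (15.504464149475098, 65.85997772216797), 17.818891525268555)
[[637.  348.8 200. ]
 [657.4 299.6 200. ]
 [557.5 257.3 200. ]
 [537.8 306.2 200. ]]
handle z200 [603.31643054 287.64736438 200.        ]
tri [603.13191195 286.91233072 201.88524393] [604.49137684 284.8942303  201.23146901]
nut1 [746.11925183  15.18819886 200.        ]
nut2 [655.37475251  97.49778381 200.        ]
knob [676.30708438  49.96760202 205.        ]
[[ 0.327 -0.945 -0.   ]
 [-0.945 -0.327  0.001]
 [-0.002 -0.    -1.   ]]
```

Run:
```python
from h import *;import pickle
d=pickle.load(open('im0.pkl','rb'));t,s=d['top'],d['scene']
e=[onz(t,135,177,200),onz(t,158,230,200)];print(e,'mid',(e[0]+e[1])/2)
v=e[1]-e[0];print('bar dir deg',np.degrees(np.arctan2(v[1],v[0])))
for a,b in(((165,157),(295,101)),((192,217),(321,160))):
    p,q=onz(t,*a,214),onz(t,*b,214);w=p-q;print(p,q,np.linalg.norm(w),'axis deg',np.degrees(np.arctan2(w[1],w[0])))
print('scene',onz(s,496.5,295,200))
```

```text
[array([648.50827916, 304.29834781, 200.        ]), array([549.16556053, 261.15506056, 200.        ])] mid [598.83691984 282.72670419 200.        ]
bar dir deg -156.5253029552075
[682.25601942 244.88105904 214.        ] [784.35134627   4.4063441  214.        ] 261.2499651521941 axis deg 113.00401062502414
[570.71987806 195.51395317 214.        ] [670.85410627 -41.5921514  214.        ] 257.3833104278224 axis deg 112.89521961321338
scene [600.95742577 284.06227495 200.        ]
```

>>> carry_out(
  series=[
    [[0,0,-45],-4.1],
    [[-20,-20,-90],-4.1],
    [[-55,-55,-90],-4.1],
    [[-90,-90,-90],-4.1],
    [[-125,-125,-90],-4.1],
  ],
  grip=50,
)

```text
time_s: 0.6
ee_pos: [265.4, -383.0, 303.9]
tcp_rot: [0.834, -0.551, 0.0, -0.0]
force: [0.4, -0.1, -0.4]
opening: 54.2
```

```bash
cat > go.py <<'E'
from h import *;import sys
from workcell import sense
s=sense();M=R.from_quat(s['tcp_rot']).as_matrix();t=np.array([float(a) for a in sys.argv[1:4]])
xa=M[:,0];print(s['time_s'],np.round(s['ee_pos'],1),'xdir',np.round(np.degrees(np.arctan2(xa[1],xa[0])),2),'shift',np.round(M.T@(t-s['ee_pos']),1),'F',np.round(s['force'],1),'op',round(s['opening'],1),np.round(s['joints'],2))
E
python3 go.py 600.5 283 290
```

```text
0.6 [ 265.4 -383.   303.9] xdir -66.9 shift [-481.1 -569.6   14. ] F [ 0.4 -0.1 -0.4] op 54.2 [-0.99  0.1   1.63  0.    1.41  0.18]
```

>>> carry_out(
  series=[
    [[-25,-38,0],0],
    [[-55,-80,0],0],
    [[-87,-118,0],0],
    [[-119,-156,0],0],
    [[-151,-194,0],0],
  ],
)

```text
time_s: 1.1
ee_pos: [384.0, -168.2, 303.8]
tcp_rot: [0.835, -0.551, 0.0, 0.0]
force: [1.0, -0.1, 0.1]
opening: 50.0
```

>>> carry_out(
  series=[
    [[-32,-38,0],0],
    [[-64,-76,0],0],
    [[-96,-114,0],0],
    [[-128,-152,0],0],
    [[-160,-190,0],0],
  ],
)

```text
time_s: 1.6
ee_pos: [495.7, 53.8, 303.7]
tcp_rot: [0.835, -0.551, -0.0, 0.0]
force: [1.0, -1.3, -0.3]
opening: 50.0
```

```bash
python3 go.py 600.5 283 290
```

```text
1.6 [495.7  53.8 303.7] xdir -66.81 shift [-169.4 -186.6   13.5] F [ 1.  -1.3 -0.3] op 50.0 [ 0.09  0.15  1.57 -0.    1.42  1.25]
```

>>> carry_out(
  series=[
    [[-32,-36,0],0],
    [[-68,-75,0],0],
    [[-104,-114,5],0],
    [[-140,-154,10],0],
    [[-169,-187,13],0],
  ],
)

```text
time_s: 2.1
ee_pos: [599.2, 278.6, 290.4]
tcp_rot: [0.835, -0.551, -0.0, 0.001]
force: [0.3, 0.7, 0.2]
opening: 50.1
```

>>> carry_out(
  series=[
    [[0,0,0],0],
    [[0,0,0],0],
  ],
)

```text
time_s: 2.3
ee_pos: [598.7, 277.4, 289.4]
tcp_rot: [0.835, -0.55, -0.001, 0.002]
force: [-0.3, -0.2, -0.8]
opening: 49.9
```

```bash
python3 go.py 600.5 283 188
python3 - <<'E'
from workcell import *
import cv2
i=get_image('wrist');cv2.imwrite('pics/w1.png',i['img'][:,:,::-1]);print({k:(v.tolist() if hasattr(v,'tolist') else v) for k,v in i.items() if k!='img'})
E
```

```text
2.3 [598.7 277.4 289.4] xdir -66.73 shift [ -4.5  -4.2 101.4] F [-0.3 -0.2 -0.8] op 49.9 [ 0.42  0.43  1.21 -0.    1.51  1.58]
{'fx': 309.70691628693146, 'fy': 309.70691628693146, 'cx': 321.22653207921906, 'cy': 200.26768139961663, 'mount': [[0.9999999650648798, 0.00024775399261220215, -9.213140778291144e-05, -0.07165501681307557], [0.0002126403568119703, -0.9610484942523823, -0.27637971430498576, -77.97982996435692], [-0.00015701692841922274, 0.27637968505877203, -0.961048513360536, -171.00807746382662], [0.0, 0.0, 0.0, 1.0]]}
```

View pics/w1.png

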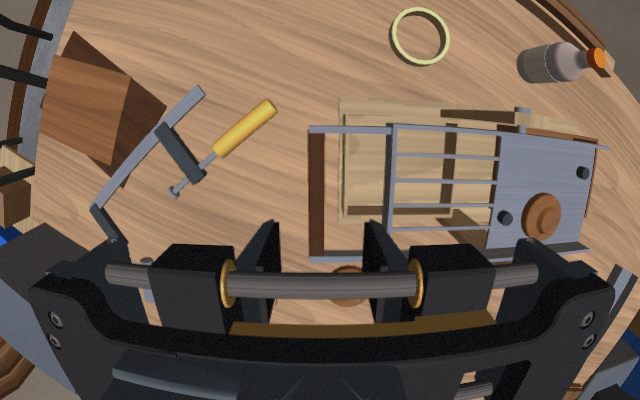

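The wrist picture shows the bar centred at about x=317 px, running from y=133 to y=252. I'll convert it to tool axes.

Run:
```python
from h import *
m=np.array([[1,0,0,-.07],[0,-.96105,-.27638,-77.98],[0,.27638,-.96105,-171],[0,0,0,1]]);f,cx,cy=309.7,321.23,200.27
for u,v in((317,133),(317,252),(317,190),(310,190),(325,190)):
    a,b=u-cx,v-cy;r=np.hypot(a,b);th=r/f;d=np.array([a/r*np.sin(th),-b/r*np.sin(th),-np.cos(th)]);d=m[:3,:3]@d;o=m[:3,3]
    print(u,v,np.round(o+d*(89.4-o[2])/d[2],1))
```

```text
317 133 [ -3.6 -61.6  89.4]
317 252 [-4.  46.9 89.4]
317 190 [ -3.7 -12.4  89.4]
310 190 [ -9.8 -12.4  89.4]
325 190 [  3.2 -12.4  89.4]
```

>>> carry_out(
  series=[
    [[-4,-6,25],0],
    [[-4,-6,60],0],
    [[-4,-6,90],0],
    [[-4,-6,103],0],
    [[-4,-6,103],0],
  ],
)

```text
time_s: 2.85
ee_pos: [601.9, 281.1, 187.1]
tcp_rot: [0.834, -0.551, -0.001, 0.001]
force: [0.2, -1.2, 0.2]
opening: 50.3
```

>>> carry_out(
  series=[
    [[0,0,0],0],
    [[0,0,0],0],
    [[0,0,0],0],
    [[0,0,0],0],
    [[0,0,0],0],
  ],
  grip=8,
  grip_force=12,
)

```text
time_s: 3.35
ee_pos: [602.6, 284.2, 188.9]
tcp_rot: [0.835, -0.551, -0.001, -0.001]
force: [0.4, -1.2, 0.6]
opening: 14.1
```

```bash
python3 go.py 600.5 283 188
python3 - <<'E'
from workcell import *
import cv2
i=get_image('scene');cv2.imwrite('pics/s1.png',i['img'][:,:,::-1])
E
```

```text
3.35 [602.6 284.2 188.9] xdir -66.85 shift [0.2 2.4 0.9] F [ 0.4 -1.2  0.6] op 14.1 [0.42 0.48 1.38 0.   1.29 1.59]
```

View pics/s1.png

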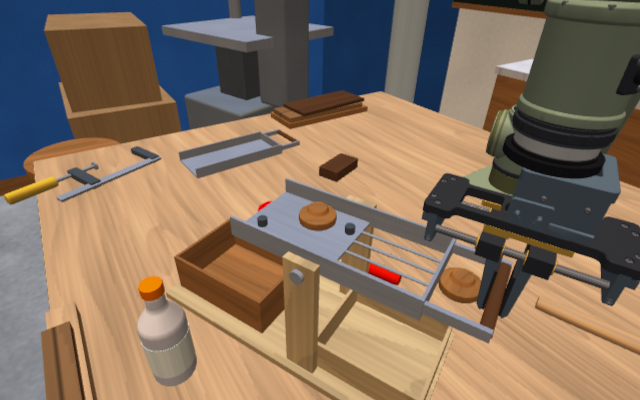

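>>> carry_out(
  series=[
    [[0,0,9],0],
    [[0,0,18],0],
    [[0.5,0,27],0],
    [[1.4,0,36],0],
    [[2.7,0,45],0],
  ],
)

```text
time_s: 3.9
ee_pos: [603.7, 281.6, 142.7]
tcp_rot: [0.835, -0.551, -0.001, -0.001]
force: [-1.1, 4.7, 0.9]
opening: 13.5
```

>>> carry_out(
  series=[
    [[1.7,0,8.4],0],
    [[4.2,0,19],0],
    [[6.2,0,26],0],
    [[8.5,0,33],0],
    [[11,0,39],0],
  ],
)

```text
time_s: 4.4
ee_pos: [607.8, 272.0, 103.2]
tcp_rot: [0.835, -0.551, -0.001, -0.001]
force: [-2.0, 8.5, -2.2]
opening: 13.5
```

>>> carry_out(
  series=[
    [[2,0,4],0],
    [[4,0,10],0],
    [[5,0,12],0],
    [[5,0,12],0],
    [[5,0,12],0],
  ],
)

```text
time_s: 4.9
ee_pos: [609.8, 267.2, 90.6]
tcp_rot: [0.835, -0.551, -0.001, -0.001]
force: [-0.9, 6.7, -5.4]
opening: 13.6
```

```bash
python3 go.py 600.5 283 188
python3 - <<'E'
from workcell import *
import cv2,numpy as np
a=get_image('scene')['img'][120:400,150:550];b=get_image('top')['img'][60:260,100:420]
b=cv2.resize(b,(448,280),interpolation=cv2.INTER_CUBIC)[:,:400]
cv2.imwrite('pics/s2.png',np.hstack([a,b])[:,:,::-1])
E
```

```text
4.9 [609.8 267.2  90.6] xdir -66.85 shift [-18.4   2.4 -97.4] F [-0.9  6.7 -5.4] op 13.6 [0.39 0.55 1.51 0.   1.08 1.56]
```

View pics/s2.png

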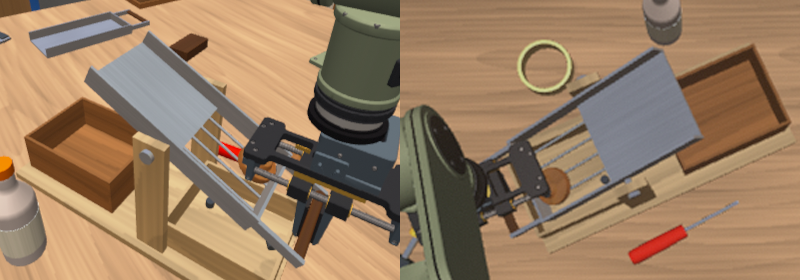

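The knob has slid onto the bars at (555,183) in the composite. At least one nut is dark at (605,180) top and (210,202) scene, either falling or caught. I'll wait a moment and look again.

>>> carry_out(
  series=[
    [[0,0,0],0],
    [[0,0,0],0],
    [[0,0,0],0],
    [[0,0,0],0],
    [[0,0,0],0],
  ],
)

```text
time_s: 5.5
ee_pos: [609.8, 267.3, 90.6]
tcp_rot: [0.835, -0.551, -0.001, -0.001]
force: [-0.7, 7.4, -3.9]
opening: 13.6
```

Run:
```python
from workcell import *
import cv2,numpy as np
a=get_image('scene')['img'][200:380,280:500];b=get_image('top')['img'][100:260,150:350]
f=lambda q:cv2.resize(q,(400,330),interpolation=cv2.INTER_CUBIC)
cv2.imwrite('pics/s3.png',np.hstack([f(a),f(b)])[:,:,::-1])
```

```text
(no output)
```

View pics/s3.png

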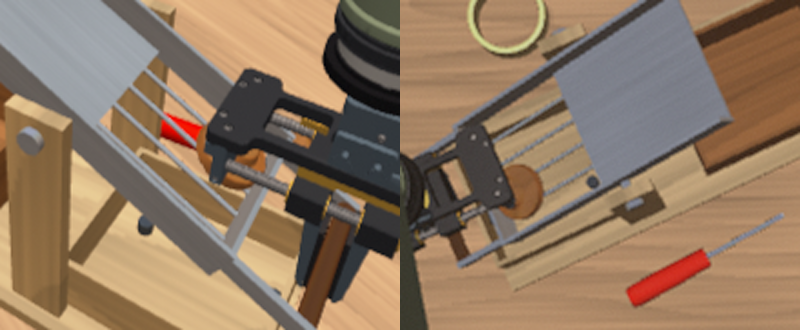

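One nut shows at scene (360,323) and top (246,188). I'll check whether these are the same nut lying in the bin. The second nut isn't visible yet.

Run:
```python
from h import *;import pickle
d=pickle.load(open('im0.pkl','rb'));t,s=d['top'],d['scene']
a=np.radians(-66.8);X=np.array([np.cos(a),np.sin(a)]);Y=np.array([-X[1],X[0]]);O=np.array([602,283.5])+205*X
print('origin',O)
for i,u,v in((s,360,323),(t,246.5,188)):
  for z in(24,190):
    p=onz(i,u,v,z);q=p[:2]-O;print(u,v,z,np.round([q@X,q@Y],1))
from workcell import *
import cv2
i=get_image('wrist');cv2.imwrite('pics/w2.png',i['img'][:,:,::-1])
```

```text
origin [682.75809147  95.07725545]
360 323 24 [-43.4 -20.4]
360 323 190 [-93.2 107.6]
246.5 188 24 [-42.3 -23. ]
246.5 188 190 [-27.7 -51.5]
```

View pics/w2.png

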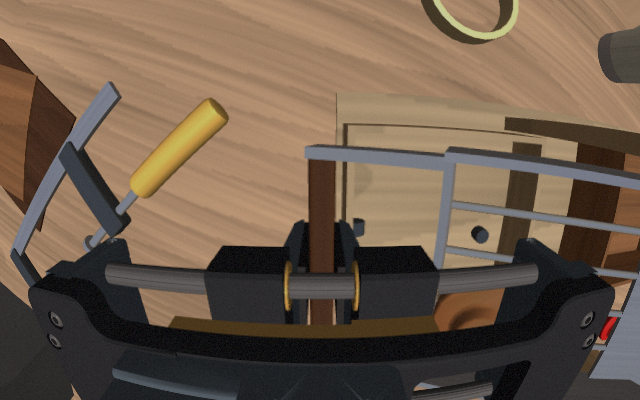

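The scene and top views agree that one nut is in the bin at stand (-43,-21). The wrist view shows dark spots at (481,234) and (359,227), so I'll cast both onto the bin floor.

Run:
```python
from h import *
from workcell import sense
m=np.array([[1,0,0,-.07],[0,-.96105,-.27638,-77.98],[0,.27638,-.96105,-171],[0,0,0,1]]);f,cx,cy=309.7,321.23,200.27
s=sense();M=R.from_quat(s['tcp_rot']).as_matrix()
a=np.radians(-66.8);X=np.array([np.cos(a),np.sin(a)]);Y=np.array([-X[1],X[0]]);O=np.array([682.8,95.1])
for u,v in((481,234),(359,227)):
    a,b=u-cx,v-cy;r=np.hypot(a,b);th=r/f;d=np.array([a/r*np.sin(th),-b/r*np.sin(th),-np.cos(th)])
    d=M@m[:3,:3]@d;o=s['ee_pos']+M@m[:3,3];p=o+d*(24-o[2])/d[2];q=p[:2]-O;print(u,v,np.round([q@X,q@Y],1))
```

```text
481 234 [-41.6 -21.7]
359 227 [-156.1  -12.6]
```

Both nuts are in the bin: one at (-42,-22), the other at (-156,-13). The knob is still in the tray, so I'll tilt slowly the other way.

>>> carry_out(
  series=[
    [[-5,0,-12],0],
    [[-10,0,-25],0],
    [[-13.5,0,-37],0],
    [[-15,0,-46],0],
    [[-16.5,0,-56],0],
  ],
)

```text
time_s: 6.15
ee_pos: [603.2, 282.3, 148.1]
tcp_rot: [0.835, -0.551, -0.001, -0.001]
force: [-0.6, 7.2, -3.9]
opening: 14.0
```

>>> carry_out(
  series=[
    [[-1.5,0,-10],0],
    [[-2.2,0,-20],0],
    [[-2.4,0,-30],0],
    [[-2.2,0,-40],0],
    [[-1.5,0,-50],0],
  ],
)

```text
time_s: 6.65
ee_pos: [602.8, 283.5, 198.5]
tcp_rot: [0.835, -0.551, -0.001, -0.001]
force: [-0.5, 6.3, -2.3]
opening: 14.0
```

>>> carry_out(
  series=[
    [[1.3,0,-10],0],
    [[3,0,-20],0],
    [[4.8,0,-28],0],
    [[6.9,0,-36],0],
    [[8.9,0,-43],0],
  ],
)

```text
time_s: 7.15
ee_pos: [606.1, 275.7, 242.0]
tcp_rot: [0.835, -0.551, -0.001, -0.001]
force: [-0.4, 6.9, -1.3]
opening: 13.9
```

>>> carry_out(
  series=[
    [[1.8,0,-5],0],
    [[3.5,0,-10],0],
    [[5.1,0,-14],0],
    [[6.8,0,-18],0],
    [[8.5,0,-22],0],
  ],
)

```text
time_s: 7.65
ee_pos: [609.3, 268.3, 264.1]
tcp_rot: [0.835, -0.55, -0.002, -0.002]
force: [-2.0, 7.7, 0.7]
opening: 13.5
```

```bash
python3 go.py 600.5 283 188
python3 - <<'E'
from workcell import *
import cv2,numpy as np
a=get_image('scene')['img'][120:400,150:550];b=get_image('top')['img'][60:260,100:420]
b=cv2.resize(b,(448,280),interpolation=cv2.INTER_CUBIC)[:,:400]
cv2.imwrite('pics/s4.png',np.hstack([a,b])[:,:,::-1])
E
```

```text
7.65 [609.3 268.3 264.1] xdir -66.79 shift [-16.6   2.4  76.2] F [-2.   7.7  0.7] op 13.5 [0.4  0.44 1.25 0.   1.45 1.56]
```

View pics/s4.png

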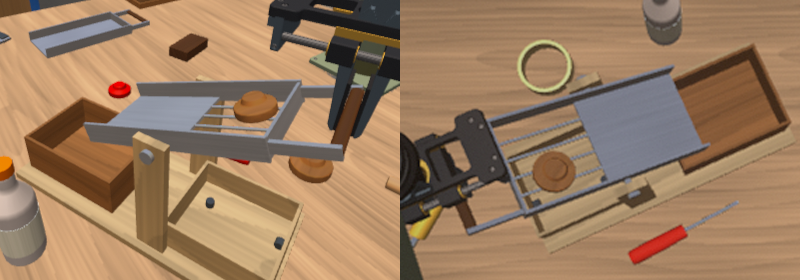

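Both nuts are visible in the near bin at (210,203) and (279,242) in the composite. The knob is still on the bars at about 21.6°, so I'll tilt further, gently.

>>> carry_out(
  series=[
    [[1.3,0,-3],0],
    [[2.5,0,-5],0],
    [[3.7,0,-7.5],0],
    [[4.5,0,-9],0],
    [[5.3,0,-10.7],0],
  ],
)

```text
time_s: 8.25
ee_pos: [611.2, 263.7, 275.0]
tcp_rot: [0.835, -0.55, -0.002, -0.002]
force: [-2.3, 7.7, 1.5]
opening: 13.6
```

>>> carry_out(
  series=[
    [[0,0,0],0],
    [[0,0,0],0],
    [[0,0,0],0],
    [[0,0,0],0],
    [[0,0,0],0],
  ],
)

```text
time_s: 8.75
ee_pos: [611.3, 263.6, 275.4]
tcp_rot: [0.835, -0.55, -0.001, -0.002]
force: [-2.2, 8.0, 2.6]
opening: 13.0
```

```bash
python3 go.py 600.5 283 188
python3 - <<'E'
from workcell import *
import cv2,numpy as np
a=get_image('scene')['img'][120:400,150:550];b=get_image('top')['img'][60:260,100:420]
b=cv2.resize(b,(448,280),interpolation=cv2.INTER_CUBIC)[:,:400]
cv2.imwrite('pics/s5.png',np.hstack([a,b])[:,:,::-1])
E
```

```text
8.75 [611.3 263.6 275.4] xdir -66.78 shift [-21.7   2.5  87.5] F [-2.2  8.   2.6] op 13.0 [0.39 0.44 1.23 0.   1.47 1.55]
```

View pics/s5.png

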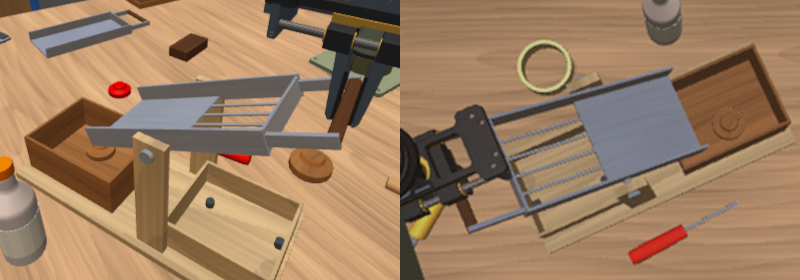

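The knob lies in the far bin at (727,125) in the composite, and the nuts are still in theirs. I'll release the handle and back off upward.

>>> carry_out(
  series=[
    [[0,0,0],0],
    [[0,0,0],0],
    [[0,0,0],0],
    [[0,0,0],0],
    [[0,0,0],0],
  ],
  grip=50,
)

```text
time_s: 9.35
ee_pos: [612.2, 260.7, 273.8]
tcp_rot: [0.835, -0.551, 0.0, 0.0]
force: [-0.0, -0.1, -0.6]
opening: 49.1
```

>>> carry_out(
  series=[
    [[0,0,-15],0],
    [[0,0,-35],0],
    [[0,0,-60],0],
    [[0,0,-80],0],
    [[0,0,-90],0],
  ],
)

```text
time_s: 9.85
ee_pos: [612.6, 261.1, 366.1]
tcp_rot: [0.835, -0.551, 0.001, -0.001]
force: [0.4, 0.7, 0.4]
opening: 50.0
```

>>> carry_out(
  series=[
    [[0,0,0],0],
    [[0,0,0],0],
    [[0,0,0],0],
    [[0,0,0],0],
    [[0,0,0],0],
  ],
)

```text
time_s: 10.35
ee_pos: [611.9, 261.1, 363.2]
tcp_rot: [0.835, -0.551, -0.0, 0.001]
force: [0.2, -0.4, 0.0]
opening: 50.1
```

```bash
python3 go.py 600.5 283 188
python3 - <<'E'
from workcell import *
import cv2,numpy as np
a=get_image('scene')['img'][120:400,150:550];b=get_image('top')['img'][60:260,100:420]
b=cv2.resize(b,(448,280),interpolation=cv2.INTER_CUBIC)[:,:400]
cv2.imwrite('pics/s6.png',np.hstack([a,b])[:,:,::-1])
E
```

```text
10.35 [611.9 261.1 363.2] xdir -66.83 shift [-24.6   1.7 175.2] F [ 0.2 -0.4  0. ] op 50.1 [ 0.39  0.43  1.03 -0.    1.68  1.55]
```

View pics/s6.png

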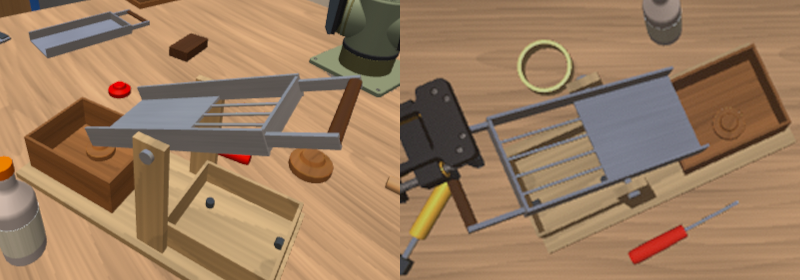

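The arm is clear of the tray with no force on the tool. The nuts and the knob are each in their bin, in the same places as in the previous picture.

```bash
python3 -c "from workcell import *;print(close_job())"
```

```text
the job is handed in; nothing more can be done
None
```

The job is done and handed in, at about 10.4 s of the 38 s allowed. I gripped the bar handle and tilted the slotted end down about 28°, and both nuts fell through into their bin while the knob stayed in the tray. Then I tilted the other way to about 25°, the knob slid off into the far bin, and I let go of the handle and backed off.

- **Nuts:** with the slotted end down, the camera rays put them at about x −42, y −22 mm and x −156, y −13 mm in the stand's axes, inside the bin. The second was seen only in the wrist view at that point. After the tray tilted back, the scene view showed both nuts lying in the bin.
- **Knob:** it lies in the far bin and did not move between the last two pictures. I judged this from the pictures and did not calculate its position.
- **Robot:** the fingers held only the handle. The forces I read stayed below about 10 N, and the tool force was near zero at the end.

No check failed. The two fixed cameras differed by about 2 mm on the handle, and the close wrist view fixed the grasp.

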